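# Air the dish of cleaned lantern jets

## Robot

A 6-joint arm with a two-finger parallel gripper is mounted at the origin on the work surface. World frame = base frame: x ahead of the robot, y to its left, z up, the work surface at z = 0. Lengths are in m, angles in rad, forces in N, time in s.
With the tool pointing down it reaches from about 0.375 to 0.9 m from the base axis. Payload 3.1 kg.
Tool frame: the origin (TCP) lies at the very end of the fingers, on their centre line; the grasp point (between the pads) lies 19 mm behind it (hold_point_z is the distance from the TCP to the grasp point, in m); z points along the fingers, x is the direction in which the jaws open and shut, and the axes are right-handed (so a half turn about z gives the same grasp; the last joint's range is limited). The gripper opens to 87 mm and grips with 3 to 60 N. Pads are 19 mm wide; open, the fingers measure 117 mm over their backs; the gripper's body (75 mm by 190 mm) begins 51 mm behind the grasp point.
Start: joints at [-1.29, 0.527, 1.433, -0, 1.181, -0.178], TCP at [0.277, -0.56, 0.223] pointing down, gripper open.
Joint ranges: [-3.08, 3.08], [-0.75, 2.2], [0.22, 2.44], [-1.43, 4.57], [0, 2.65], [-2.85, 2.85]. Speed limits (rad/s): [2.79, 2.79, 3.14, 3.14, 3.14, 3.14].

## Interface

Orientations are given as a unit quaternion [x, y, z, w].
In Python, from rig import * gives the robot as it stands.
- The arm moves only by the tool carry_out, never from a script. Its argument "deltas" is a list of rows, each a list of 7 numbers: the closure, from -1 (fully open) to 1 (shut), then the shift along the tool's x, y, z in units of 25 mm (1.0 is 25 mm), then the turn, a rotation vector about the tool's x, y, z in degrees. In form: [[jaw, x, y, z, rx, ry, rz], ...]. A call has 1 to 8 rows; each row is the pose to reach, as a shift and turn from the pose commanded when the call began, along the tool's axes at that moment; what a row does not reach only later rows make up. A row lasts 1/10 s, in which the tool goes at most 50 mm and 8.59 degrees, less where a joint would pass 70% of its speed; a pose out of reach is approached as far as the arm can. A call with a gripper value outside its range is refused whole. The fingers move at their own pace and stop on an object; "force" is the grip in N (left out, the last holds). Time passes only in rows, so rows that repeat a pose let the fingers close. It gives the time, the measured TCP pose, the force and the opening at its end, in the units of the state.
- get_obs(): the state, without advancing time (a new reading comes with each control period).
- camera(name): name is "scene" or "top" or "wrist"; returns (picture, depth): 400x640x3 uint8, red, green, blue; 400x640 float32, m along the optical axis (not along the pixel's ray), 0 where there is no reading.
- camera_info(name): a dict with "mtx" (3x3 intrinsics, pixels), "dist_coeffs" ([k1, k2, p1, p2, k3] as OpenCV has them; the pictures are not rectified), "origin" and "rotation" of the camera in the world. Camera axes: x right, y down, z forward; pixel columns grow to the right and rows downward; lengths in m; the calibration is good to about 2 mm. A picture is of the moment at which its call begins: read the wrist's pose just before it. camera_info takes no time and is no camera call; for the wrist camera it gives the pose at the moment of the call.
- hand_in(): hands the job in, once; it reports no verdict.
Trained networks look in the newest picture that a camera, given by its name, has taken for a name from the list of things; names that differ only in an ending like _2 or _b are one class to them, and where a whole thing is asked for, a point or a joint stands for the part that bears it (a point fixed in the world has none). Each returns a list of dicts, best first, with "score" (0 to 1); they miss things now and then, are a little off and sometimes report something else, mostly with a low value. They report only what shows in the picture. A call takes as long as a camera call. They do not tell look-alikes from the thing itself.
- spot_in(camera, target): "pixel" ([row, column] in pixels, amid what is visible of it).
The state is a dict: "time": time; "q": joint angles; "joint_velocities": joint speeds; "joint_torque": joint torques, N m; "position": TCP position; "tool_rot": TCP orientation; "ft_force": force on the tool from outside, world axes, zero at the start; "moment": the same for the moment, N m; "grip_width": finger opening in m.
Only numpy, scipy, OpenCV 4.12 (cv2) and the standard library are available. Lean on these libraries where they do the work, as an engineer would, in place of code of your own. Each camera call takes 0.05 s, during which the arm holds its last target.

## Task

Freshly washed brass jets are drying in the shallow round dish; let the damp air out from under its cover. Take the cover by its bar grip and raise it edge first (tip one edge up about 10 degrees while the opposite edge still sits on the dish), then lift it just clear, about 3 cm, and hold it there over the dish for two seconds. Set it gently back, level and centred so that it sits fully down, let go, and leave the dish, the tall canister and the square tin where they stand.

Things in the scene. Friction and masses are not known exactly. Their poses are not given: they have to be found in the camera images.
- lid: Loose steel cover of the shallow dish, 90 g: flat top 91 mm across, flared skirt 12 mm deep, inside 86 mm at top, 104 mm at mouth (self-centring), outside 109 mm; on its top a black bar grip 50 mm long (x), 14 wide (y), 26 high. Origin: centre of skirt's lower edge, z up; top face at z = 15 mm, bar's top at 41. Seated, the origin is 14 mm above the dish's, side play 3 mm.
- dish: Loose shallow round steel dish, 80 mm across, 26 mm high, wall 4 mm, about 0.5 kg, with brass jets in it, standing on the bench under the cover. Origin: centre of its underside; z up.
- canister: Bystander, one solid piece of about 0.8 kg: round canister like the dish but taller (89 mm over all, cover 109 mm across) with the same kind of cover and bar grip. Origin: centre of its underside. Not to be moved.
- square_tin: Bystander, one solid piece of about 0.7 kg: low square tin 96 mm by 96 mm, 55 mm over all, with a square cover and the same bar grip. Origin: centre of its underside. Not to be moved.
Things that resemble listed ones, but are neither listed nor needed, are in the scene too. What is shaped like the lid but blue or purple is not meant.

How it is judged:
On the way, in this order (a step that is already met when the one before it is completed fails the run):
1. one edge of the cover is raised (tilt over 5 degrees) while the cover's centre is less than 14 mm above its seat (angle between lid's own z axis and vertical above 0.09 rad and z of lid in the frame of dish below 0.028 m), for 0.1 s.
2. the cover is clear of the dish all round, its centre over 18 mm above its seat, for a second (z of lid in the frame of dish above 0.032 m and contact force between lid and dish below 0.02 N), for 1 s.
At the end, for the whole second after the job is handed in: the cover sits fully down on the dish (within 4 mm of its seated height), level within 4 degrees, centred within 8 mm and at rest; the dish stands level within 30 mm of where it was (z of lid in the frame of dish between 0.01 and 0.018 m and horizontal distance between lid and dish below 0.008 m and angle between each of lid, dish's own z axis and vertical below 0.07 rad and distance of dish from where it was at the start of the episode below 0.03 m and linear speed of lid below 0.02 m/s); the robot touches nothing.
It fails at once if the cover is lifted more than 90 mm above its seat (z of lid in the frame of dish above 0.104 m).
It fails at once if the cover is carried away from over the dish (more than 60 mm off centre) (horizontal distance between lid and dish above 0.06 m).
It fails at once if the cover is dropped or flung (faster than 0.45 m/s) (linear speed of lid above 0.45 m/s).
It fails at once if the tall canister is moved more than 25 mm (distance of canister from where it was at the start of the episode above 0.025 m).
It fails at once if the square tin is moved more than 25 mm (distance of square_tin from where it was at the start of the episode above 0.025 m).
It also fails if it takes over 38 s, if anything falls off the work surface, if the arm or the gripper's body presses on something with over 40 N, if the wrist force passes 120 N, or if a joint passes its speed limit or range.

## Working session

There is one attempt and no reset: what is moved stays moved. The work goes in short steps, Python scripts to look and compute and a tool call to move; the robot and the scene stay as the last step left them, time stands still between calls to the robot, and variables do not carry over. Pictures are saved under pics/ and viewed, and the job is handed in when it is done.

Besides the shell and the picture viewer there is one more tool, called after "Call:" by a JSON object that holds its "op" and its "data", one argument or row to a line. carry_out: Moves the arm, as the interface text tells. Its arguments: {"type":"object","properties":{"deltas":{"type":"array"},"force":{"type":"number"}},"required":["deltas"]}

```bash
ls; mkdir -p pics
python3 - <<'E'
from rig import *
import cv2
for n in ("scene","top"):
    p,d=camera(n); cv2.imwrite(f"pics/{n}0.png",p[:,:,::-1])
    for t in ("lid","dish","canister","square_tin"):
        print(n,t,spot_in(n,t))
    print(camera_info(n))
print(get_obs())
E
```

```text
pics
scene lid [{'pixel': [259.5, 345.5], 'score': 0.88}, {'pixel': [293.1, 424.5], 'score': 0.88}, {'pixel': [216.3, 396.0], 'score': 0.79}]
scene dish []
scene canister [{'pixel': [205.6, 272.3], 'score': 0.76}, {'pixel': [146.1, 237.8], 'score': 0.4}]
scene square_tin [{'pixel': [146.3, 239.3], 'score': 0.77}]
{'mtx': array([[457.36256266,   0.        , 321.40606246],
       [  0.        , 457.36256266, 200.86913432],
       [  0.        ,   0.        ,   1.        ]]), 'dist_coeffs': array([-0.13546714,  0.        ,  0.        ,  0.        ,  0.        ]), 'origin': array([0.91980917, 0.43060554, 0.84514236]), 'rotation': array([ 0.39210223,  0.87214187, -0.26898494, -0.11520199])}
top lid [{'pixel': [160.1, 269.8], 'score': 0.68}, {'pixel': [185.3, 195.0], 'score': 0.64}, {'pixel': [235.2, 262.5], 'score': 0.58}]
top dish []
top canister [{'pixel': [151.9, 359.7], 'score': 0.6}]
top square_tin [{'pixel': [190.4, 450.0], 'score': 0.58}]
{'mtx': array([[519.27391638,   0.        , 324.94719721],
       [  0.        , 519.27391638, 199.37475191],
       [  0.        ,   0.        ,
[... 215 characters left out ...]
-0.02706321])}
{'time': 0.5, 'q': array([-1.29048706e+00,  5.27577212e-01,  1.43276163e+00,  1.46275690e-06,
        1.18142668e+00, -1.78528569e-01]), 'joint_velocities': array([-0.00017372, -0.00204874, -0.00039747,  0.00032374,  0.00043942,
        0.0006055 ]), 'joint_torque': array([-1.28809235e-03, -4.39603615e+01, -1.76789778e+01,  6.32795133e-02,
        5.15194761e-02, -3.71958174e-05]), 'position': array([ 0.27680805, -0.56028266,  0.22248125]), 'tool_rot': array([ 8.49383875e-01, -5.27775544e-01, -6.36976794e-05, -5.84350426e-05]), 'ft_force': array([ 0.21563946, -0.02067826, -0.14486227]), 'moment': array([ 0.02074497,  0.05033678, -0.00992089]), 'grip_width': 0.0869434172333644}
```

View pics/scene0.png

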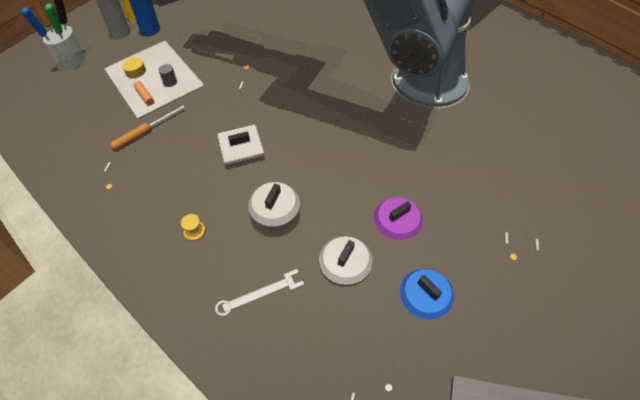

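View pics/top0.png

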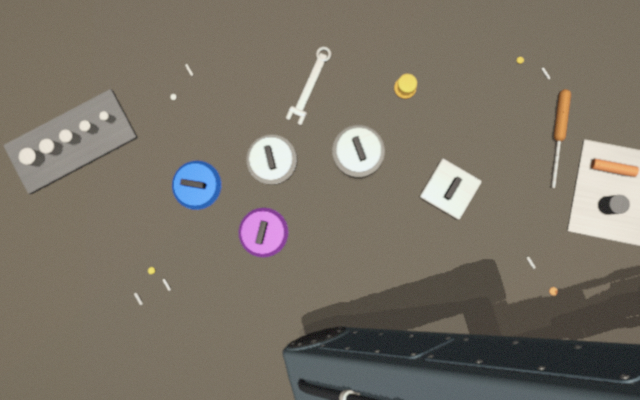

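The grey-white cover of the shallow dish is at scene (260,346) and top (159,271). The canister is at top (151,359), the tin at (190,450), and the blue and purple look-alikes are at (185,196) and (232,263). Next I'll measure the bar and the cover.

```bash
cat > h.py <<'E'
from rig import *
import cv2, numpy as np
from scipy.spatial.transform import Rotation as R
def cloud(name,info=None,save=None):
    p,d=camera(name); i=info or camera_info(name)
    if save: cv2.imwrite(f"pics/{save}.png",p[:,:,::-1])
    v,u=np.mgrid[0:400,0:640]
    n=cv2.undistortPoints(np.stack([u,v],-1).reshape(-1,1,2).astype(float),i["mtx"],i["dist_coeffs"]).reshape(400,640,2)
    P=np.concatenate([n,np.ones((400,640,1))],-1)*d[...,None]
    W=P@R.from_quat(i["rotation"]).as_matrix().T+i["origin"]
    W[d==0]=np.nan
    return p,W
def analyze(p,W,c,r=0.065):
    # c approx world xy
    m=np.hypot(W[...,0]-c[0],W[...,1]-c[1])<r
    g=p.astype(int).max(-1); z=W[...,2]
    lid=m&(z>0.012)
    dark=lid&(g<80)
    B=W[dark]; 
    zt=np.nanpercentile(B[:,2],80); Bt=B[np.abs(B[:,2]-zt)<0.006]
    (cx,cy),(w,h),a=cv2.minAreaRect((Bt[:,:2]*1000).astype(np.float32))
    box=cv2.boxPoints(((cx,cy),(w,h),a))
    e=np.array([box[1]-box[0],box[2]-box[1]]);l=np.hypot(*e.T);L=e[l.argmax()]
    mu=Bt[:,:2].mean(0); ev=np.linalg.svd(Bt[:,:2]-mu)[2][0] if len(Bt)<4000 else L
    top=lid&(g>120)
    print("bar n",len(Bt),"ztop",zt.round(4),"centre",round(cx,1),round(cy,1),"mean",(mu*1000).round(1),"size",round(w,1),round(h,1),"yaw",np.degrees(np.arctan2(L[1],L[0]))%180,"pca",np.degrees(np.arctan2(ev[1],ev[0]))%180)
    T=W[top]; zt2=np.nanmedian(T[:,2]); print("top z",zt2, np.nanpercentile(T[:,2],[5,50,95]).round(4))
    hull=W[lid]; (x,y),rr=cv2.minEnclosingCircle((T[:,:2]*1000).astype(np.float32)); print("circ",x,y,rr)
E
python3 - <<'E'
from h import *
for n in("top","scene"):
    p,W=cloud(n)
    pts={"top":dict(lid=(159,271),can=(151,359),tin=(190,450),blue=(185,196),pur=(232,263)),"scene":dict(lid=(259,346),can=(200,273),tin=(146,239),blue=(293,425),pur=(216,396))}[n]
    for k,(r,c) in pts.items():
        q=np.nanmedian(W[r-4:r+5,c-4:c+5].reshape(-1,3),0); print(n,k,q.round(3)); 
        try: analyze(p,W,q)
        except Exception as e: print(e)
E
```

```text
top lid [0.577 0.177 0.053]
bar n 1 ztop 0.0524 centre 559.2 171.0 mean [559.2 171. ] size 0.0 0.0 yaw 0.0 pca 0.0
top z 0.027789494525441327 [0.0165 0.0278 0.0327]
circ 581.4540405273438 182.71774291992188 54.20290756225586
top can [ 0.588 -0.004  0.087]
bar n 0 ztop nan centre 0.0 0.0 mean [nan nan] size 0.0 0.0 yaw 0.0 pca 0.0
top z 0.06167089261609204 [0.0495 0.0617 0.0665]
circ 594.8444213867188 -3.42992901802063 54.48207092285156
top tin [ 0.512 -0.195  0.053]
bar n 17 ztop 0.0525 centre 515.9 -194.0 mean [ 514.7 -193.9] size 7.0 43.1 yaw 158.96826 pca 155.64175335594084
top z 0.028365494667102142 [0.0245 0.0284 0.0324]
circ 513.7809448242188 -199.35671997070312 64.0788345336914
top blue [0.522 0.338 0.039]
bar n 4 ztop 0.0412 centre 522.4 323.4 mean [522.9 323.3] size 0.8 4.9 yaw 177.31712 pca 0.9370008637960439
top z 0.014919769859602638 [0.0124 0.0149 0.0198]
circ 526.2872924804688 346.0721130371094 48.784881591796875
top pur [0.424 0.195 0.037]
bar n 5 ztop 0.0356 centre 425.0 193.2 mean [425.1 193. ] size 0.6 32.4 yaw 166.68773 pca 166.43451817734294
top z 0.01483157049651
[... 788 characters left out ...]
6712036132812 -195.34423828125 61.71444320678711
scene blue [0.536 0.347 0.017]
bar n 112 ztop 0.0423 centre 529.5 348.2 mean [530.4 351.8] size 46.9 12.5 yaw 80.879234 pca 80.31646582531486
top z 0.015947792085613366 [0.0132 0.0159 0.0186]
circ 529.0926513671875 347.65826416015625 49.09664535522461
scene pur [0.44  0.203 0.033]
bar n 113 ztop 0.0427 centre 426.4 201.4 mean [427.7 201.6] size 11.8 46.6 yaw 166.37741 pca 166.5550438482348
top z 0.016396935902920906 [0.0134 0.0164 0.0191]
circ 426.20355224609375 199.63217163085938 48.65428161621094
  return np.nanmean(a, axis, out=out, keepdims=keepdims)
h.py:24: RuntimeWarning: Mean of empty slice.
  mu=Bt[:,:2].mean(0); ev=np.linalg.svd(Bt[:,:2]-mu)[2][0] if len(Bt)<4000 else L
  ret = um.true_divide(
```

```bash
cat >> h.py <<'E'
def bar(p,W,c,zlo=0.043,r=0.04):
    m=(np.hypot(W[...,0]-c[0],W[...,1]-c[1])<r)&(W[...,2]>zlo)&(W[...,2]<0.075+zlo-0.043)
    B=W[m][:,:2]; z=W[m][:,2]
    (cx,cy),(w,h),a=cv2.minAreaRect((B*1000).astype(np.float32))
    mu=B.mean(0); ev=np.linalg.svd(B-mu)[2][0] if len(B)<9000 else np.linalg.eigh(np.cov(B.T))[1][:,1]
    print("bar n",len(B),"rect",round(cx,1),round(cy,1),"mean",(mu*1000).round(1),"size",round(w,1),round(h,1),"pca yaw",(np.degrees(np.arctan2(ev[1],ev[0]))%180).round(1),"rectang",a,"z",np.percentile(z,[50,90]).round(4))
def delta(goal_xyz,yaw_jaw=None):
    o=get_obs(); T=R.from_quat(o["tool_rot"]); d=T.inv().apply(np.array(goal_xyz)-o["position"])
    print("pos",o["position"].round(4),"shift units",(d/0.025).round(3))
    x=T.as_matrix()[:,0]; y=np.degrees(np.arctan2(x[1],x[0])); print("jaw yaw",y.round(2))
    if yaw_jaw is not None: print("rz tool",-(yaw_jaw-y))
E
python3 - <<'E'
from h import *
for n in("top","scene"):
    p,W=cloud(n); bar(p,W,(0.5815,0.183))
delta((0.5815,0.183,0.20),-75.5)
E
```

```text
bar n 171 rect 581.0 182.7 mean [580.6 182.2] size 50.1 14.2 pca yaw 13.6 rectang 13.596866607666016 z [0.0538 0.0566]
bar n 205 rect 582.2 182.8 mean [584. 184.] size 49.9 15.2 pca yaw 13.5 rectang 12.516644477844238 z [0.0558 0.0577]
pos [ 0.2768 -0.5603  0.2226] shift units [-21.261 -24.095   0.902]
jaw yaw -63.71
rz tool 11.786795025496339
```

Call:
{"op": "carry_out", "data": {
  "deltas": [
    [-1,-21.26,-24.1,0,0,0,12.7],
    [-1,-21.26,-24.1,0,0,0,12.7],
    [-1,-21.26,-24.1,0,0,0,12.7],
    [-1,-21.26,-24.1,0,0,0,12.7],
    [-1,-21.26,-24.1,0,0,0,12.7],
    [-1,-21.26,-24.1,0,0,0,12.7],
    [-1,-21.26,-24.1,0,0,0,12.7],
    [-1,-21.26,-24.1,0,0,0,12.7]
  ]
}}

```text
time: 1.5
position: [0.4292, -0.1885, 0.2229]
tool_rot: [0.786, -0.619, 0.001, -0.0]
ft_force: [0.9, -0.2, -0.1]
grip_width: 0.087
```

Run:
```python
from h import *
delta((0.5815,0.183,0.18),-76.4)
```

```text
pos [ 0.4292 -0.1885  0.2229] shift units [-13.02   -9.406   1.713]
jaw yaw -76.45
rz tool -0.04519606502587692
```

Call:
{"op": "carry_out", "data": {
  "deltas": [
    [-1,-13.0,-9.4,1.2,0,0,0],
    [-1,-13.0,-9.4,1.2,0,0,0],
    [-1,-13.0,-9.4,1.2,0,0,0],
    [-1,-13.0,-9.4,1.2,0,0,0],
    [-1,-13.0,-9.4,1.2,0,0,0],
    [-1,-13.0,-9.4,1.2,0,0,0],
    [-1,-13.0,-9.4,1.2,0,0,0],
    [-1,-13.0,-9.4,1.2,0,0,0]
  ]
}}

```text
time: 2.3
position: [0.5804, 0.181, 0.1928]
tool_rot: [0.786, -0.618, 0.0, -0.0]
ft_force: [-0.1, 0.1, 1.1]
grip_width: 0.087
```

Call:
{"op": "carry_out", "data": {
  "deltas": [
    [-1,0,0,0,0,0,0],
    [-1,0,0,0,0,0,0],
    [-1,0,0,0,0,0,0]
  ]
}}

```text
time: 2.6
position: [0.5792, 0.1779, 0.1926]
tool_rot: [0.786, -0.619, -0.0, 0.001]
ft_force: [-0.2, -0.0, 0.1]
grip_width: 0.0865
```

Run:
```python
from h import *
i=camera_info("wrist"); p,W=cloud("wrist",i,"w1"); bar(p,W,(0.5815,0.183))
delta((0.5815,0.183,0.033),-76.4)
p,W=cloud("top");bar(p,W,(0.5815,0.183))
```

```text
bar n 755 rect 579.7 182.0 mean [581.1 182.1] size 49.9 13.6 pca yaw 14.1 rectang 13.641362190246582 z [0.0554 0.0563]
pos [0.5792 0.1775 0.1927] shift units [-0.194 -0.145  6.389]
jaw yaw -76.49
rz tool -0.09388201452674139h.py:33: RuntimeWarning: Mean of empty slice.
  mu=B.mean(0); ev=np.linalg.svd(B-mu)[2][0] if len(B)<9000 else np.linalg.eigh(np.cov(B.T))[1][:,1]
  ret = um.true_divide(
Traceback (most recent call last):
  File "h.py", line 34, in bar
    print("bar n",len(B),"rect",round(cx,1),round(cy,1),"mean",(mu*1000).round(1),"size",round(w,1),round(h,1),"pca yaw",(np.degrees(np.arctan2(ev[1],ev[0]))%180).round(1),"rectang",a,"z",np.percentile(z,[50,90]).round(4))
                                                                                                                                                                                            ~~~~~~~~~~~~~^^^^^^^^^^^
IndexError: index -1 is out of bounds for axis 0 with size 0
```

View pics/w1.png

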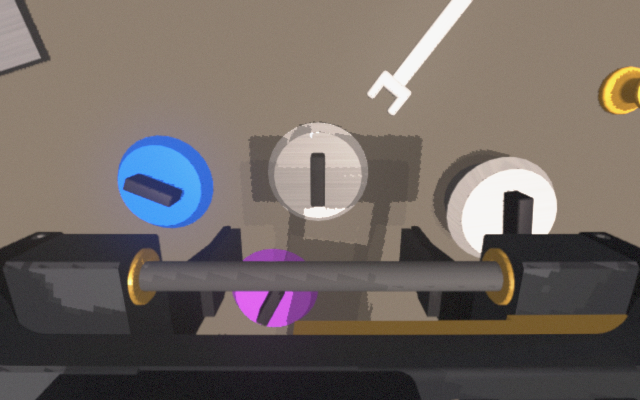

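The wrist view shows the grey cover at about (172,318). Its bar is at (180,318) and runs straight up the picture, so it lies square to the jaws. Its position agrees with the other cameras, so I'm descending.

Call:
{"op": "carry_out", "data": {
  "deltas": [
    [-1,-0.18,-0.14,1.6,0,0,0],
    [-1,-0.18,-0.14,3.2,0,0,0],
    [-1,-0.18,-0.14,4.6,0,0,0],
    [-1,-0.18,-0.14,5.6,0,0,0],
    [-1,-0.18,-0.14,5.9,0,0,0],
    [-1,-0.18,-0.14,5.9,0,0,0],
    [-1,-0.18,-0.14,5.9,0,0,0]
  ]
}}

```text
time: 3.4
position: [0.5833, 0.1836, 0.0466]
tool_rot: [0.785, -0.619, 0.001, -0.001]
ft_force: [0.5, -0.2, -0.6]
grip_width: 0.0866
```

Run:
```python
from h import *
delta((0.581,0.1825,0.034),-76.4); print(get_obs()["ft_force"])
```

```text
pos [0.5833 0.1836 0.0466] shift units [0.02  0.101 0.503]
jaw yaw -76.47
rz tool -0.06612309938954297
[ 0.51379268 -0.18642829 -0.60704618]
```

Call:
{"op": "carry_out", "data": {
  "deltas": [
    [-1,0.02,0.1,0.25,0,0,0],
    [-1,0.02,0.1,0.48,0,0,0],
    [-1,0.02,0.1,0.48,0,0,0]
  ]
}}

```text
time: 3.7
position: [0.5794, 0.1829, 0.0331]
tool_rot: [0.786, -0.619, -0.0, 0.0]
ft_force: [-0.3, 0.2, 0.8]
grip_width: 0.0872
```

Call:
{"op": "carry_out", "data": {
  "deltas": [
    [0.4,0,0,0,0,0,0],
    [0.4,0,0,0,0,0,0],
    [0.7,0,0,0,0,0,0],
    [0.8,0,0,0,0,0,0],
    [1,0,0,0,0,0,0],
    [1,0,0,0,0,0,0],
    [1,0,0,0,0,0,0],
    [1,0,0,0,0,0,0]
  ],
  "force": 20
}}

```text
time: 4.5
position: [0.5798, 0.183, 0.0332]
tool_rot: [0.786, -0.619, -0.0, -0.0]
ft_force: [0.3, 0.2, -0.3]
grip_width: 0.0309
```

Run:
```python
from h import *
o=get_obs(); print(o["position"],o["ft_force"],o["moment"],o["grip_width"],R.from_quat(o["tool_rot"]).as_matrix().round(4))
p,W=cloud("scene",None,"s2"); analyze(p,W,(0.581,0.183))
```

```text
[0.57984674 0.18299543 0.0332025 ] [ 0.25450407  0.22405146 -0.2860769 ] [0.03488798 0.01280041 0.00436893] 0.030940808371253587 [[ 0.2349 -0.972  -0.    ]
 [-0.972  -0.2349  0.    ]
 [-0.      0.     -1.    ]]
bar n 137 ztop 0.3552 centre 573.4 193.1 mean [575.9 210.4] size 90.1 103.2 yaw 96.858444 pca 85.4735525458278
top z 0.37405258923126267 [0.0243 0.3741 0.4307]
circ 578.0094604492188 183.94163513183594 64.5061264038086
```

View pics/s2.png

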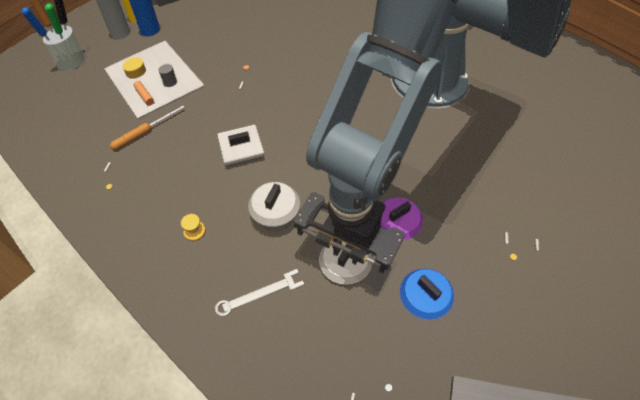

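The gripper straddles the bar at about (258,345). The fingers are still closing at 31 mm, so I'll let them finish.

Call:
{"op": "carry_out", "data": {
  "deltas": [
    [1,0,0,0,0,0,0],
    [1,0,0,0,0,0,0],
    [1,0,0,0,0,0,0],
    [1,0,0,0,0,0,0],
    [1,0,0,0,0,0,0],
    [1,0,0,0,0,0,0]
  ]
}}

```text
time: 5.15
position: [0.5799, 0.1829, 0.0332]
tool_rot: [0.786, -0.618, 0.0, 0.0]
ft_force: [1.0, -0.1, -0.4]
grip_width: 0.0142
```

Run:
```python
from h import *
o=get_obs(); print(o["position"],o["ft_force"],o["grip_width"])
# tilt plan: pivot rim at tool x = +-40mm, world z 0.026 (tool z +0.007 from TCP), about tool y by a
for s in (1,-1):
  for a in (2.5,5,7.5,10):
    piv=np.array([s*.040,0,o["position"][2]-0.026])
    for sg in (1,-1):
        r=R.from_rotvec([0,sg*np.radians(a),0])
        t=piv-r.apply(piv)   # TCP shift in tool frame
        if t[2]<0: print("pivot",s,"ry",sg*a,"shift",(t/0.025).round(3))
```

```text
[0.57986039 0.18292002 0.0332147 ] [ 1.00519479 -0.13110307 -0.41973638] 0.014233355271371756
pivot 1 ry -2.5 shift [ 0.014  0.    -0.07 ]
pivot 1 ry -5 shift [ 0.031  0.    -0.138]
pivot 1 ry -7.5 shift [ 0.051  0.    -0.206]
pivot 1 ry -10 shift [ 0.074  0.    -0.273]
pivot -1 ry 2.5 shift [-0.014  0.    -0.07 ]
pivot -1 ry 5 shift [-0.031  0.    -0.138]
pivot -1 ry 7.5 shift [-0.051  0.    -0.206]
pivot -1 ry 10 shift [-0.074  0.    -0.273]
```

Call:
{"op": "carry_out", "data": {
  "deltas": [
    [1,-0.01,0,-0.07,0,2.5,0],
    [1,-0.03,0,-0.14,0,5,0],
    [1,-0.05,0,-0.21,0,7.5,0],
    [1,-0.07,0,-0.28,0,10,0],
    [1,-0.07,0,-0.28,0,10,0],
    [1,-0.07,0,-0.28,0,10,0],
    [1,-0.07,0,-0.28,0,10,0],
    [1,-0.07,0,-0.28,0,10,0]
  ]
}}

```text
time: 5.95
position: [0.5795, 0.1842, 0.0401]
tool_rot: [0.783, -0.617, 0.068, 0.054]
ft_force: [0.7, 0.2, -1.0]
grip_width: 0.0136
```

```bash
cat >> h.py <<'E'
def gapview(save):
    for n in("scene","wrist"):
        i=camera_info(n); p,W=cloud(n,i); 
        if n=="scene": p=cv2.resize(p[150:330,240:480],None,fx=3.3,fy=3.3,interpolation=cv2.INTER_CUBIC)
        cv2.imwrite(f"pics/{save}_{n}.png",p[:,:,::-1])
E
python3 - <<'E'
from h import *
o=get_obs(); print(o["position"],o["ft_force"],o["moment"],o["grip_width"],R.from_quat(o["tool_rot"]).as_matrix()[:,2].round(3))
gapview("t")
E
```

```text
[0.5795029  0.18416462 0.04011796] [ 0.65798012  0.1623748  -0.98218664] [ 0.09689333  0.02881534 -0.03155076] 0.013617120347219692 [ 0.04  -0.168 -0.985]
```

View pics/t_scene.png

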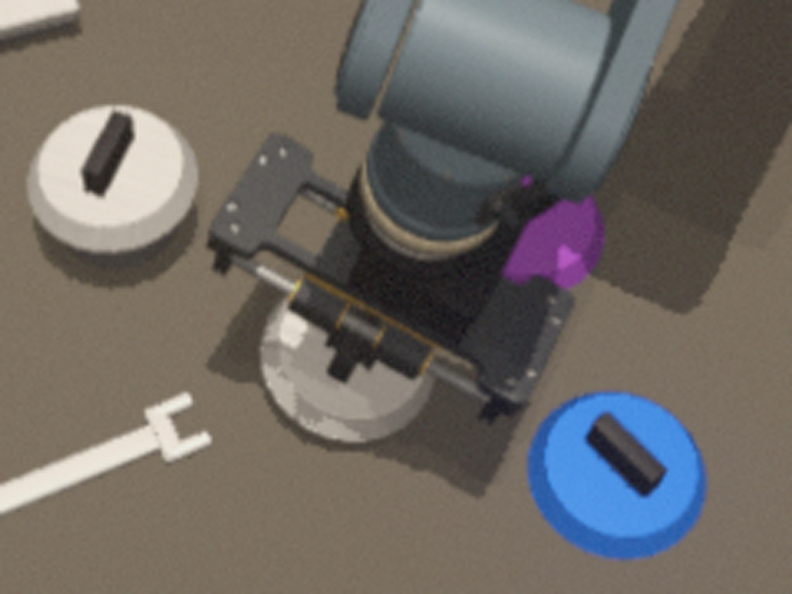

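View pics/t_wrist.png

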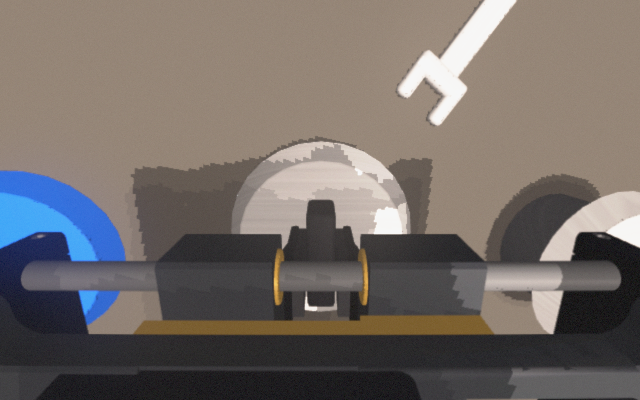

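The bar is held between the fingers at wrist (230,320). The cover looks tipped, with its left edge raised in the scene crop around (300,330). I'll check the tilt by fitting a plane to the depth.

```bash
cat >> h.py <<'E'
def lidplane():
    i=camera_info("wrist"); o=get_obs(); p,W=cloud("wrist",i)
    sub=W[150:225,245:400].reshape(-1,3); g=p[150:225,245:400].max(-1).reshape(-1)
    c=o["position"]
    m=np.isfinite(sub).all(1)&(g>110)&(np.hypot(*(sub[:,:2]-c[:2]).T)<0.05)&(sub[:,2]>c[2]-0.03)&(sub[:,2]<c[2]+0.02); S=sub[m]
    A=np.c_[S[:,:2]-c[:2],np.ones(len(S))]
    for _ in range(8):
        k=np.linalg.lstsq(A,S[:,2],rcond=None)[0]; r=S[:,2]-A@k; ok=np.abs(r)<max(0.0015,1.0*r.std()); A,S=A[ok],S[ok]
    n=np.r_[-k[:2],1]; n/=np.linalg.norm(n)
    print("n",len(S),"rms",r.std().round(4),"tilt",np.degrees(np.arccos(n[2])).round(2),"normal",n.round(3),"z top at TCP xy",k[2].round(4),"tool z",R.from_quat(o["tool_rot"]).as_matrix()[:,2].round(3),"tcp",c.round(4),"f",o["ft_force"].round(2))
E
python3 - <<'E'
from h import *
lidplane()
E
```

```text
n 6343 rms 0.0006 tilt 10.09 normal [-0.018  0.174  0.985] z top at TCP xy 0.0369 tool z [ 0.041 -0.169 -0.985] tcp [0.5795 0.1842 0.0402] f [ 0.41 -0.37 -0.37]
```

Tilt is 10.1° and the centre is about 8 mm up. Next I lift straight up, then level.

Call:
{"op": "carry_out", "data": {
  "deltas": [
    [1,0.035,0,-0.2,0,0,0],
    [1,0.07,0,-0.4,0,0,0],
    [1,0.105,0,-0.6,0,0,0],
    [1,0.14,0,-0.79,0,0,0],
    [1,0.17,0,-0.85,0,-2.5,0],
    [1,0.2,0,-0.92,0,-5,0],
    [1,0.23,0,-0.99,0,-7.5,0],
    [1,0.256,0,-1.05,0,-10,0]
  ]
}}

```text
time: 6.9
position: [0.58, 0.1832, 0.0679]
tool_rot: [0.786, -0.618, -0.0, -0.001]
ft_force: [-0.2, 0.5, -0.9]
grip_width: 0.014
```

Call:
{"op": "carry_out", "data": {
  "deltas": [
    [1,0,0,0,0,0,0],
    [1,0,0,0,0,0,0],
    [1,0,0,0,0,0,0],
    [1,0,0,0,0,0,0],
    [1,0,0,0,0,0,0],
    [1,0,0,0,0,0,0],
    [1,0,0,0,0,0,0],
    [1,0,0,0,0,0,0]
  ]
}}

```text
time: 7.7
position: [0.5798, 0.1831, 0.0671]
tool_rot: [0.786, -0.618, 0.0, 0.0]
ft_force: [-1.0, 0.2, -0.4]
grip_width: 0.0141
```

Run:
```python
from h import *
lidplane(); gapview("u")
```

```text
n 6417 rms 0.0006 tilt 1.38 normal [0.024 0.004 1.   ] z top at TCP xy 0.064 tool z [-0. -0. -1.] tcp [0.5798 0.1831 0.0671] f [-0.98  0.22 -0.42]
```

View pics/u_scene.png

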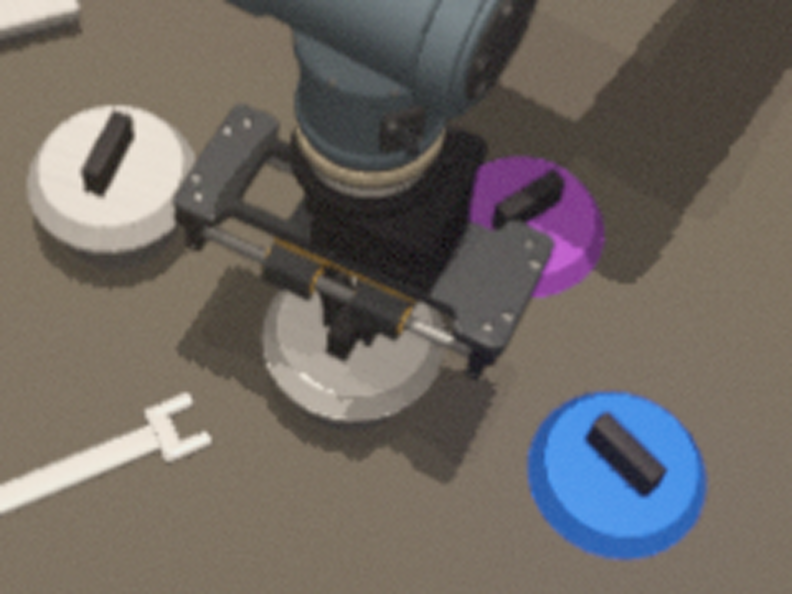

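View pics/u_wrist.png

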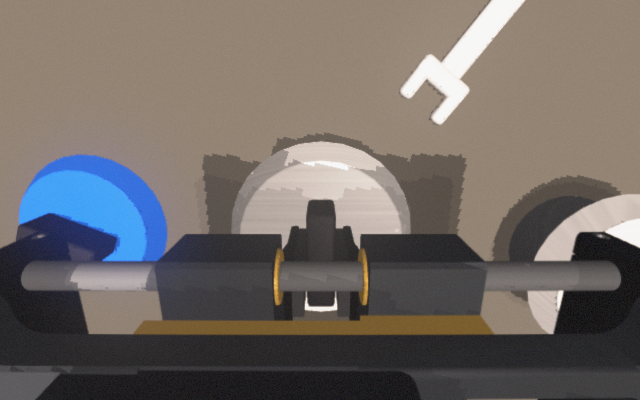

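The cover is held level about 35 mm above its seat, with shadow all round it (scene crop about (350,340)). I'll finish the hold and then lower slowly.

Call:
{"op": "carry_out", "data": {
  "deltas": [
    [1,0,0,0,0,0,0],
    [1,0,0,0,0,0,0],
    [1,0,0,0,0,0,0],
    [1,0,0,0,0,0,0],
    [1,0,0,0,0,0,0],
    [1,0,0,0,0,0,0],
    [1,0,0,0,0,0,0],
    [1,0,0,0,0,0,0]
  ]
}}

```text
time: 8.65
position: [0.5799, 0.183, 0.0672]
tool_rot: [0.786, -0.619, -0.0, 0.0]
ft_force: [-1.1, -0.7, -0.9]
grip_width: 0.0136
```

Call:
{"op": "carry_out", "data": {
  "deltas": [
    [1,0,0,0,0,0,0],
    [1,0,0,0,0,0,0],
    [1,0,0,0,0,0,0],
    [1,0,0,0,0,0,0],
    [1,0,0,0,0,0,0],
    [1,0,0,0,0,0,0],
    [1,0,0,0,0,0,0],
    [1,0,0,0,0,0,0]
  ]
}}

```text
time: 9.45
position: [0.5799, 0.183, 0.0672]
tool_rot: [0.786, -0.619, 0.0, -0.0]
ft_force: [0.2, -0.1, -1.5]
grip_width: 0.014
```

Call:
{"op": "carry_out", "data": {
  "deltas": [
    [1,0,0,0.15,0,0,0],
    [1,0,0,0.3,0,0,0],
    [1,0,0,0.45,0,0,0],
    [1,0,0,0.6,0,0,0],
    [1,0,0,0.75,0,0,0],
    [1,0,0,0.9,0,0,0],
    [1,0,0,1.05,0,0,0],
    [1,0,0,1.15,0,0,0]
  ]
}}

```text
time: 10.25
position: [0.5797, 0.183, 0.038]
tool_rot: [0.786, -0.618, -0.0, 0.0]
ft_force: [-0.5, 0.6, -1.9]
grip_width: 0.014
```

Call:
{"op": "carry_out", "data": {
  "deltas": [
    [1,0,0,0.05,0,0,0],
    [1,0,0,0.1,0,0,0],
    [1,0,0,0.13,0,0,0],
    [1,0,0,0.16,0,0,0],
    [1,0,0,0.18,0,0,0],
    [1,0,0,0.2,0,0,0],
    [1,0,0,0.2,0,0,0],
    [1,0,0,0.2,0,0,0]
  ]
}}

```text
time: 11.05
position: [0.5799, 0.183, 0.0335]
tool_rot: [0.786, -0.618, 0.0, -0.0]
ft_force: [-1.3, 0.2, -0.9]
grip_width: 0.014
```

Run:
```python
from h import *
lidplane()
```

```text
n 6421 rms 0.0006 tilt 1.35 normal [0.023 0.004 1.   ] z top at TCP xy 0.0303 tool z [ 0.  0. -1.] tcp [0.5799 0.183  0.0335] f [-1.27  0.24 -0.9 ]
```

Call:
{"op": "carry_out", "data": {
  "deltas": [
    [1,0,0,0.02,0,0,0],
    [1,0,0,0.02,0,0,0],
    [0.6,0,0,0.02,0,0,0],
    [0.4,0,0,0.02,0,0,0],
    [0.2,0,0,0.02,0,0,0],
    [0,0,0,0.02,0,0,0],
    [0,0,0,0.02,0,0,0],
    [0,0,0,0.02,0,0,0]
  ]
}}

```text
time: 11.9
position: [0.5799, 0.183, 0.0329]
tool_rot: [0.786, -0.618, 0.0, -0.0]
ft_force: [-0.1, 0.8, -0.8]
grip_width: 0.0419
```

Call:
{"op": "carry_out", "data": {
  "deltas": [
    [0,0,0,0,0,0,0],
    [0,0,0,-0.3,0,0,0],
    [0,0,0,-0.8,0,0,0],
    [0,0,0,-1.6,0,0,0],
    [0,0,0,-2.6,0,0,0],
    [0,0,0,-3.8,0,0,0],
    [0,0,0,-4.8,0,0,0],
    [0,0,0,-5.2,0,0,0]
  ]
}}

```text
time: 12.7
position: [0.5817, 0.1833, 0.1669]
tool_rot: [0.786, -0.618, 0.002, -0.002]
ft_force: [1.0, -0.4, -0.3]
grip_width: 0.0433
```

Run:
```python
from h import *
o=get_obs(); print(o["time"],o["position"],o["ft_force"],o["grip_width"])
i=camera_info("wrist"); p,W=cloud("wrist",i,"w9"); bar(p,W,(0.581,0.183))
m=(np.hypot(W[...,0]-.581,W[...,1]-.183)<.065)&(W[...,2]>.0125)&(W[...,2]<.045)
print(cv2.minEnclosingCircle((W[m][:,:2]*1000).astype(np.float32)))
t=m&(np.abs(W[...,2]-.0295)<.004); S=W[t]; k=np.linalg.lstsq(np.c_[S[:,:2]-[.581,.183],np.ones(len(S))],S[:,2],rcond=None)[0]; print("tilt",np.degrees(np.hypot(*k[:2])),"z",k[2])
cloud("scene",None,"s9")
```

```text
12.7 [0.58170095 0.18330616 0.16691464] [ 1.01377429 -0.42276613 -0.26664862] 0.043254003951674114
bar n 882 rect 579.9 183.2 mean [581.1 183.6] size 49.2 13.6 pca yaw 13.3 rectang 13.364981651306152 z [0.0554 0.0563]
((579.2335205078125, 183.23495483398438), 54.073829650878906)
tilt 0.17122833877520952 z 0.029449115565221402
```

View pics/w9.png

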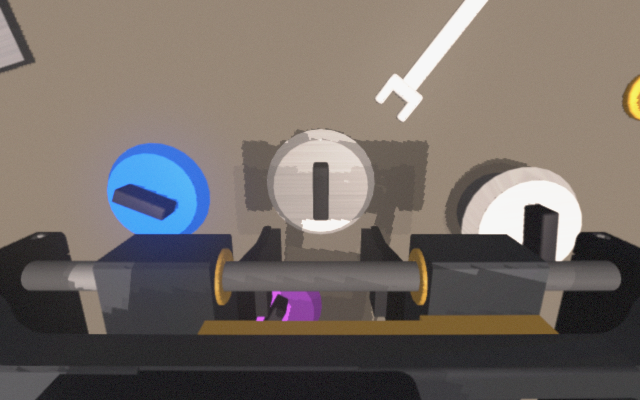

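View pics/s9.png

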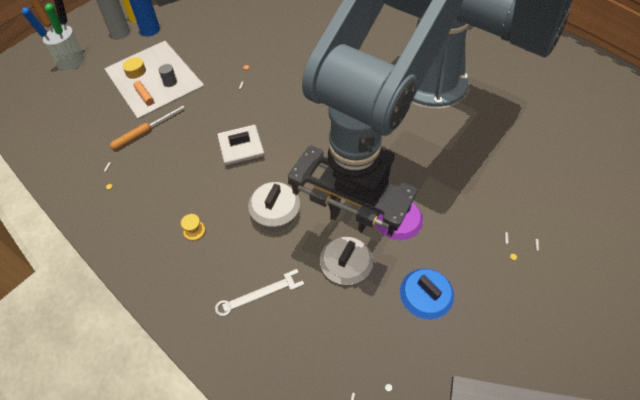

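The cover is back level at wrist (182,320), with the same bar and top heights as before. The canister is at scene (203,273) and the tin at (146,240), unmoved. The gripper is clear, so I'm handing in.

Call:
{"op": "carry_out", "data": {
  "deltas": [
    [0,0,0,0,0,0,0],
    [0,0,0,0,0,0,0],
    [0,0,0,0,0,0,0]
  ]
}}

```text
time: 13.1
position: [0.5789, 0.1828, 0.1614]
tool_rot: [0.786, -0.619, -0.001, 0.001]
ft_force: [-0.7, -0.4, 0.3]
grip_width: 0.0432
```

```bash
python3 -c "
from rig import *
print(hand_in())"
```

```text
the job is handed in; nothing more can be done
None
```

I aired the dish and set its cover back, and handed the job in at 13.1 s; `hand_in` gives no verdict.

- **Raising the edge:** I gripped the bar at 20 N and tipped the cover about its rim. A plane fitted to the depth image gave 10.1° of tilt with the centre about 8 mm up.
- **Lift and hold:** I lifted it about 35 mm above its seat, a little over the 3 cm asked, levelled it and held it there for about 2.5 s.
- **Setting back:** I lowered it slowly, released it and backed the gripper off.

**Last checks:**
- **Cover:** the top face was at 29.4 mm, as when first seated, with 0.2° of tilt. Its centre was 1–2 mm from where it started, and the gripper was well clear.
- **Canister and tin:** in the last pictures they looked unmoved.
- **Disagreement:** with the cover in the grip, the wrist depth gave 1.4° of tilt while the tool was exactly level. It read 0.2° after release, so a slight droop in the grip or a fit error is likely.
- **Not checked:** the dish was hidden under the cover throughout, so I judged its position only from how the cover sits.

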